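Hold the scanner's tilt flap up at 40 degrees with a cap seated in it

ROBOT

A 6-joint arm with a two-finger parallel gripper is mounted at the origin on the work surface. World frame = base frame: x ahead of the robot, y to its left, z up, the work surface at z = 0. Lengths are in mm, angles in rad, forces in N, time in s.
With the tool pointing down it reaches from about 300 to 875 mm from the base axis. Payload 6.4 kg.
Tool frame: the origin (TCP) lies midway between the tips of the shut fingers; the grasp point (between the pads) lies 19 mm behind it (manip.hold_point_z is the distance from the TCP to the grasp point, in mm); x points along the fingers, y is the direction in which the jaws open and shut, and the axes are right-handed (so a half turn about x gives the same grasp; the last joint's range is limited). The gripper opens to 88 mm and grips with 3 to 60 N. Pads are 18 mm wide; open, the fingers measure 123 mm over their backs; the gripper's body (75 mm by 187 mm) begins 45 mm behind the grasp point.
Start: joints at [-1.497, 0.181, 1.607, -0, 1.354, -0.206], TCP at [158.81, -552.649, 238.714] pointing down, gripper open.
Joint ranges: [-2.99, 2.99], [-0.89, 2.07], [0.3, 2.58], [-1.14, 4.28], [0, 2.63], [-3.12, 3.12]. Speed limits (rad/s): [2.57, 2.57, 3.01, 3.14, 3.14, 3.14].

INTERFACE

Orientations are given as a rotation vector (axis times angle).
In Python, from workcell import manip, imaging gives the robot as it stands.
- The arm moves only by the tool play_rows, never from a script. Its argument "deltas" is one flat list of numbers, 7 for each row, row after row: the shift along the tool's x, y, z in mm, then the turn, a rotation vector about the tool's x, y, z in degrees, then the opening, from -1 (shut) to 1 (fully open). In form: [tx, ty, tz, ax, ay, az, fingers, tx, ty, tz, ax, ay, az, fingers, ...]. A call has 1 to 10 rows; each row is the pose to reach, as a shift and turn from the pose commanded when the call began, along the tool's axes at that moment; what a row does not reach only later rows make up. A row lasts 1/12 s, in which the tool goes at most 41.7 mm and 7.16 degrees, less where a joint would pass 70% of its speed; a pose out of reach is approached as far as the arm can. A call with a gripper value outside its range is refused whole. The fingers move at their own pace and stop on an object; the grip force is fixed at half the most. Time passes only in rows, so rows that repeat a pose let the fingers close. It gives the time, the measured TCP pose, the force and the opening at its end, in the units of the state.
- manip.read_state(): the state, without advancing time (a new reading comes with each control period).
- imaging.grab_frame(name): name is "side" or "top"; returns a dict with "color" (400x640x3 uint8, red, green, blue), "mtx" (3x3 intrinsics, pixels), "D" ([k1, k2, p1, p2, k3] as OpenCV has them; the pictures are not rectified), "world_from_camera" (4x4, takes a point from camera to world coordinates). Camera axes: x right, y down, z forward; pixel columns grow to the right and rows downward; lengths in mm; the calibration is good to about 2 mm. A picture is of the moment at which its call begins. There is no depth.
- manip.sign_off(): hands the job in, once; it reports no verdict.
The state is a dict: "time": time; "joint_pos": joint angles; "joint_vel": joint speeds; "joint_efforts": joint torques, N m; "eef_pos": TCP position; "orientation": TCP orientation; "wrist_force": force on the tool from outside, world axes, zero at the start; "wrist_torque": the same for the moment, N m; "opening": finger opening in mm.
Only numpy, scipy, OpenCV 4.12 (cv2) and the standard library are available. Lean on these libraries where they do the work, as an engineer would, in place of code of your own. Each camera call takes 0.05 s, during which the arm holds its last target. There are 200 camera calls.

TASK

Take the round cap with the wide rim off the sloping rack, seat it rim-down and fully home in the round pocket of the closed scanner flap, and let go of it. Then grip the flap's pull tab, raise the flap until it stands at 40 degrees above level so that the scanner can see the cap, and finish while still holding it there: the flap falls shut if let go, and the cap must stay seated. Leave everything else on the bench where it is.

Things in the scene. Friction and masses are not known exactly. Their poses are not given: they have to be found in the camera images.
- cap: Grey printed cap, 30 mm high, 60 g: a round rim 56 mm wide, 5 mm thick at its lower end; above it a round flat-topped crown 40 mm wide, 25 mm high. Origin: centre of the rim-side face; z from rim to crown. Starts with its rim face flat on the sloping rack (z leans 20 degrees), in either of two places; the puck is in the other, 90 mm away centre to centre
- rack: White rack fixed to the bench, 90 mm deep, 200 mm wide; its board slopes 20 degrees, low edge at its -x (robot) side, high edge 51 mm above the bench at +x. A ledge at the low edge stands 6 mm above the slope and stops the parts sliding. Origin: centre of its underside; z up, y along its width. The slope's middle is 36 mm above the origin
- pocket (a point): Centre of the floor of the round pocket in the upper face of the flap (aluminium plate 200 x 200 x 14 mm): pocket 61 mm wide, 6 mm deep, in the middle of the plate, 100 mm from the hinge line; its floor is 73 mm above the bench when closed. Turns with the flap. z: the flap's normal (up when closed); x from the tab towards the hinge; y along the hinge
- tab (a point): Grip point of the steel pull tab, a tongue sticking out 51 mm from the middle of the flap's free edge (robot side): 30 mm wide along y, 14 mm thick. Point at mid-width and mid-thickness, 30 mm out from the edge, 230 mm from the hinge line, 72 mm above the bench when closed. Axes as for the pocket. Free space at both sides, above and below
- hinge (a point): Middle of the hinge line at the flap's far edge, 72 mm above the bench, axis along y. The base under the flap is a grey box 200 x 210 mm fixed to the bench. A thin angle scale at its +y side, an arc of 100 mm radius about the hinge, has ticks each 10 degrees and a long tick at 40 degrees
- flap (a joint): Angle of the flap in rad: 0 closed (level), growing as the tab end rises, 0.698 at 40 degrees, 1.5 at the stop. No spring, little friction, about 0.4 kg: it falls shut when let go (about 2 N at the tab lifts it)
- puck: Bystander: grey flat disc, 56 mm in diameter and 12 mm high, no crown, on the rack beside the cap. Origin: centre of its underside
- bottle: Bystander: white standing bottle, 64 mm in diameter, 170 mm high. Origin: centre of its underside
- driver: Bystander: screwdriver with a black handle, 170 mm long, lying on the bench along its x
- beaker: Bystander: standing glass beaker, about 70 mm in diameter, 90 mm high. Origin: centre of its underside
- spacer: Bystander: aluminium cylinder, 40 mm in diameter, 30 mm high, standing. Origin: centre of its underside
Not all that is in view belongs to the job. Leave any blue, green or pink look-alike of the cap alone.

How it is judged (in metres and radians):
On the way, in this order (a step that is already met when the one before it is completed fails the run):
1. the cap sits rim-down and fully home in the pocket of the closed flap, let go (distance between cap and pocket below 0.005 m and angle between the z axis of cap and the z axis of pocket, either way round below 0.1 rad and value of joint flap below 0.06 rad and contact force between the fingers and cap below 0.1 N), for 0.2 s.
2. the robot holds the flap up at 40 degrees (value of joint flap between 0.611 and 0.785 rad and contact force between the fingers and flap above 1 N), for 0.3 s.
At the end, for the whole second after the job is handed in: The flap stands still at 40 degrees (within 5 degrees), held in the robot's fingers (over 1 N), and the cap is still rim-down and fully home in the pocket (its rim-side centre within 5 mm of the pocket floor's centre, within 0.1 rad of square), not touched by the fingers (all of step 2 and distance between cap and pocket below 0.005 m and angle between the z axis of cap and the z axis of pocket, either way round below 0.1 rad and velocity of joint flap between -0.05 and 0.05 rad/s and contact force between the fingers and cap below 0.1 N); the arm keeps its last pose, push and grip.
It fails at once if a bystander (puck, bottle, screwdriver, beaker or spacer) is moved more than 25 mm (distance of any of puck, bottle, driver, beaker, spacer from where it was at the start of the episode above 0.025 m).
It also fails if it takes over 69 s, if anything falls off the work surface, if the arm or the gripper's body presses on something with over 40 N, if the wrist force passes 120 N, or if a joint passes its speed limit or range.

## Working session

There is one attempt and no reset: what is moved stays moved. The work goes in short steps, Python scripts to look and compute and a tool call to move; the robot and the scene stay as the last step left them, time stands still between calls to the robot, and variables do not carry over. Pictures are saved under pics/ and viewed, about 8 in all and at most 12, crops included, and the job is handed in when it is done.

Besides the shell and the picture viewer there is one more tool, called after "Call:" as name(argument=value, ...), one argument or row to a line, values as JSON. play_rows: Moves the arm, as the interface text tells. Its arguments: {"type":"object","properties":{"deltas":{"type":"array","items":{"type":"number"}}},"required":["deltas"]}

```bash
mkdir -p pics && python3 - <<'E'
from workcell import manip, imaging
import cv2,pickle,numpy as np
print(manip.read_state(), manip.hold_point_z)
F={}
for n in("side","top"):
    f=imaging.grab_frame(n);F[n]=f
    cv2.imwrite(f"pics/{n}0.png",f["color"][:,:,::-1]);print(n,f["mtx"].tolist(),f["D"],np.round(f["world_from_camera"],3).tolist())
pickle.dump(F,open("f0.pkl","wb"))
E
```

```text
{'time': 0.0, 'joint_pos': array([-1.49731760e+00,  1.81535069e-01,  1.60794671e+00,  2.14046519e-05,
        1.35380499e+00, -2.06287029e-01]), 'joint_vel': array([ 0.00050575, -0.00055564, -0.00163129, -0.00043806,  0.00013922,
        0.00056484]), 'joint_efforts': array([-2.12904324e-04, -4.33860862e+01, -3.41850650e+01,  7.01693399e-02,
        3.87254823e-02, -1.35380192e-04]), 'eef_pos': array([ 158.7672432 , -552.11654551,  237.84311976]), 'orientation': array([ 2.0724085 ,  0.29354295, -2.07212962]), 'wrist_force': array([-0.06316353,  0.48693636, -0.11264457]), 'wrist_torque': array([0.01657445, 0.02720515, 0.00310605]), 'opening': 88.17820951404921} 18.700000000000003
side [[431.0063181989373, 0.0, 315.53202374045986], [0.0, 431.0063181989373, 198.31940357385432], [0.0, 0.0, 1.0]] [0.02126561 0.         0.         0.         0.        ] [[-0.966, -0.194, 0.168, 316.323], [-0.257, 0.749, -0.61, 766.886], [-0.008, -0.633, -0.774, 1145.383], [0.0, 0.0, 0.0, 1.0]]
top [[385.1956706776344, 0.0, 318.31749993488165], [0.0, 385.1956706776344, 202.21953160988886], [0.0, 0.0, 1.0]] [0.02666436 0.         0.         0.         0.        ] [[0.027, -0.993, 0.117, 459.409], [-0.999, -0.024, 0.027, -70.11], [-0.024, -0.118, -0.993, 1053.706], [0.0, 0.0, 0.0, 1.0]]
```

View pics/top0.png

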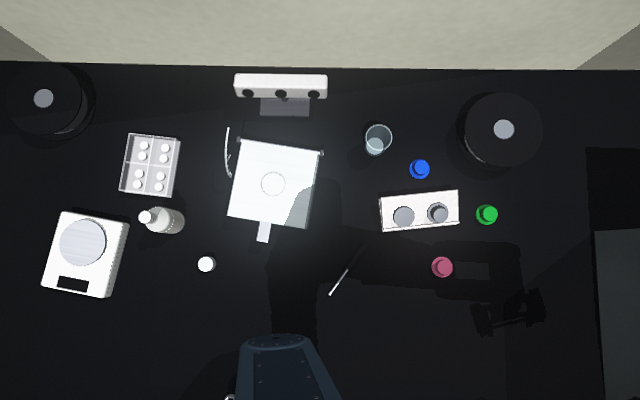

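View pics/side0.png

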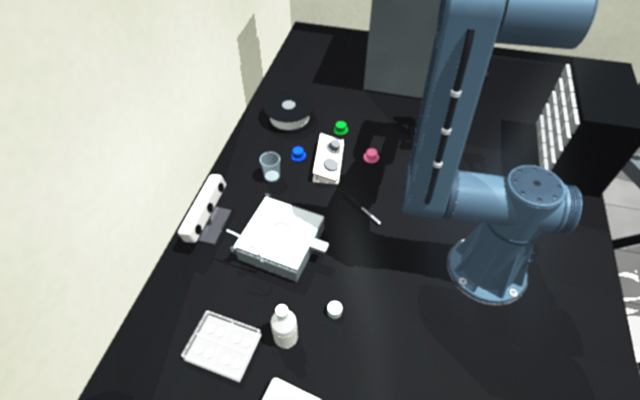

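The top view shows the rack at (419,211), with grey parts at (404,216), which looks flat, and (438,213), which looks crowned. Blue (420,169), green (487,214) and pink (442,267) are the look-alikes. The flap is at (274,183) with its tab at (264,232). I'll confirm the cap in an enlarged crop.

```bash
python3 - <<'E'
import pickle,cv2,numpy as np
F=pickle.load(open("f0.pkl","rb"))
def crop(n,x,y,w,h,s):
    return cv2.resize(F[n]["color"][y:y+h,x:x+w,::-1],None,fx=s,fy=s,interpolation=cv2.INTER_CUBIC)
a=crop("top",370,175,100,70,4); b=crop("side",300,125,100,70,4)
c=crop("top",220,120,133,100,3)[:,:400]; 
c=crop("top",220,130,100,115,2.6) if 0 else crop("top",215,130,114,86,3.5)[:300,:400]
d=crop("side",225,190,114,86,3.5)[:300,:400]
im=np.zeros((600,800,3),np.uint8); im[:280,:400]=a; im[:280,400:]=b
im[290:290+c.shape[0],:c.shape[1]]=c; im[290:290+d.shape[0],400:400+d.shape[1]]=d
cv2.imwrite("pics/crop1.png",im)
E
```

```text
(no output)
```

View pics/crop1.png

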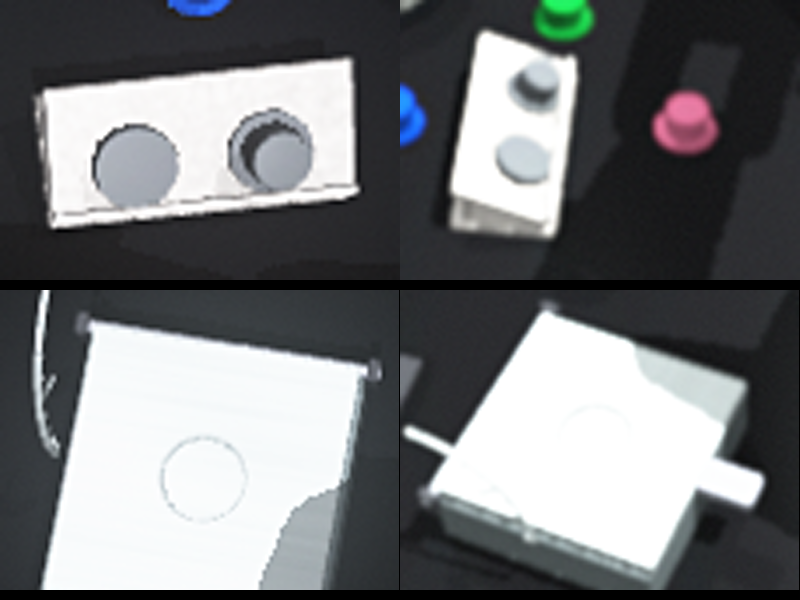

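The crop confirms it. The part at top (438,213) has a rim and a crown, so it is the cap; the one at (404,216) is a flat disc, the puck. Next I'll work out positions from both views.

```bash
cat > h.py <<'E'
import numpy as np,cv2,pickle
from scipy.optimize import least_squares
F=pickle.load(open("f0.pkl","rb"))
def proj(n,P):
    f=F[n];M=np.linalg.inv(f["world_from_camera"])
    return cv2.projectPoints(np.float64(P).reshape(-1,1,3),cv2.Rodrigues(M[:3,:3])[0],M[:3,3],f["mtx"],np.float64(f["D"]))[0][:,0]
def back(n,px,z):
    f=F[n];T=f["world_from_camera"]
    u=cv2.undistortPoints(np.float64([[px]]),f["mtx"],np.float64(f["D"]))[0,0]
    d=T[:3,:3]@[u[0],u[1],1];return T[:3,3]+d*(z-T[2,3])/d[2]
def tri(a,b):
    return least_squares(lambda P:np.r_[proj("top",P)[0]-a,proj("side",P)[0]-b],[500,-100,50])
E
python3 - <<'E'
from h import *
T=lambda x,y:(370+(x+.5)/4-.5,175+(y+.5)/4-.5)
S=lambda x,y:(300+(x-400+.5)/4-.5,125+(y+.5)/4-.5)
T2=lambda x,y:(215+(x+.5)/3.5-.5,130+(y-290+.5)/3.5-.5)
S2=lambda x,y:(225+(x-400+.5)/3.5-.5,190+(y-290+.5)/3.5-.5)
def show(n,a,z,b=None):
    print(n,"top",back("top",a,z).round(1), *( ("side",back("side",b,z).round(1)) if b else ()))
    if b: r=tri(a,b);print("   tri",r.x.round(1),"res",r.fun.round(1))
show("crown top",T(281.5,161.5),59,S(541,78))
show("puck top",T(135.5,166.5),42,S(524,160))
show("rack hi L",T(43,90),51,S(453,193)); show("rack hi R",T(352,59),51,S(483,31))
show("rack lo L",T(53,226),10,); show("rack lo R",T(358,194),10)
show("pocket",T2(203.5,479),79,S2(598,440))
show("flap hL",T2(92,322),79,S2(440,492));show("flap hR",T2(362,370),79,S2(548,312))
show("flap fL",(228,215),79,S2(655,578));show("flap fR",(307.5,229),79,S2(747,380))
show("tab end",(263,243),79)
E
```

```text
crown top top [ 551.3 -356.4   59. ] side [ 550. -353.   59.]
   tri [ 551.5 -357.8   54.3] res [ 0.   0.1 -0.1 -0. ]
puck top top [ 547.2 -266.9   42. ] side [ 544.3 -265.4   42. ]
   tri [ 546.5 -267.5   39.5] res [ 0.   0.3 -0.5 -0. ]
rack hi L top [ 595.  -205.1   51. ] side [ 592.4 -203.6   51. ]
   tri [ 594.5 -205.5   48.7] res [ 0.   0.3 -0.4 -0.1]
rack hi R top [ 620.1 -404.6   51. ] side [ 618.9 -409.5   51. ]
   tri [ 618.5 -402.5   57.4] res [ 0.   0.2 -0.4 -0. ]
rack lo L top [ 508.4 -218.    10. ]
rack lo R top [ 535.3 -420.9   10. ]
pocket top [619.5  74.4  79. ] side [614.1  79.8  79. ]
   tri [618.8  75.1  71.7] res [ 0.1  0.7 -0.8 -0.2]
flap hL top [735.9 162.4  79. ] side [726.  163.3  79. ]
   tri [732.1 162.1  77.5] res [ 0.2  1.6 -1.7 -0.5]
flap hR top [703.8 -39.8  79. ] side [702.2 -44.7  79. ]
   tri [701.4 -40.1  85.1] res [ 0.   0.3 -0.4 -0.1]
flap fL top [535.9 185.4  79. ] side [528.9 196.2  79. ]
   tri [534.7 188.7  64.5] res [ 0.1  0.9 -1.  -0.1]
flap fR top [505.5 -18.5  79. ] side [506.2 -14.8  79. ]
   tri [506.2 -18.1  74.5] res [-0.  -0.2  0.2  0. ]
tab end top [467.3  92.8  79. ]
```

```bash
cat >> h.py <<'E'
from scipy.spatial.transform import Rotation as Ro
def tilt(yaw,p):
    "tool R: jaws along y turned by yaw, pointing down, leaning p deg forward (tip ahead)"
    b=Ro.from_euler('z',yaw,degrees=True)
    x=b.apply([np.sin(np.radians(p)),0,-np.cos(np.radians(p))]);y=b.apply([0,YS,0])
    return Ro.from_matrix(np.c_[x,y,np.cross(x,y)])
YS=1
def delta(p0,R0,p1,R1):
    return np.r_[R0.inv().apply(np.array(p1)-p0),(R0.inv()*R1).as_rotvec(degrees=True)]
E
python3 - <<'E'
from h import *
import h
R0=Ro.from_rotvec([2.0724085,0.29354295,-2.07212962]);print(R0.as_matrix().round(3))
p0=[158.8,-552.5,238.5]
n=np.array([-.339,-.0435,.94]);base=np.array([561.5,-355.1,30.8])
# rim check
T=lambda x,y:(370+(x+.5)/4-.5,175+(y+.5)/4-.5)
print("rim top c",back("top",T(270.5,150),35.5), base+5*n)
for ys in(1,-1):
    h.YS=ys;R=tilt(7.3,20)
    print(ys,(base+107*n).round(1),delta(p0,R0,base+107*n,R).round(2))
print(R.as_matrix().round(3))
E
```

```text
[[-0.     0.276 -0.961]
 [ 0.002 -0.961 -0.276]
 [-1.    -0.002 -0.   ]]
rim top c [ 560.90620175 -356.1199948    35.5       ] [ 559.805  -355.3175   35.5   ]
1 [ 525.2 -359.8  131.4] [ 107.41  -83.89 -405.36 -168.8    -2.41   29.74]
-1 [ 525.2 -359.8  131.4] [ 107.41  -83.89 -405.36    8.62   19.95    1.62]
[[ 0.339  0.127 -0.932]
 [ 0.043 -0.992 -0.119]
 [-0.94  -0.    -0.342]]
```

Call:
play_rows(
  deltas=[20,-16,-40,1,2,0.2,0.45,40,-32,-80,2,4,0.4,0.45,50,-42,-120,3,8,0.6,0.45,60,-50,-160,4,10,0.8,0.45,65,-56,-200,5,12,1,0.45,70,-60,-240,6,14,1.2,0.45,80,-70,-280,7,16,1.4,0.45,90,-75,-320,8,18,1.5,0.45,100,-80,-360,8.6,20,1.6,0.45,107,-84,-400,8.6,20,1.6,0.45],
)

```text
time: 0.93
eef_pos: [511.5, -363.3, 131.8]
orientation: [2.512, 0.16, -1.757]
wrist_force: [-0.5, -0.9, 0.3]
opening: 64.0
```

```bash
cat >> h.py <<'E'
YS=-1
def cur():
    from workcell import manip
    s=manip.read_state();return s["eef_pos"],Ro.from_rotvec(s["orientation"]),s
capn=np.array([-.339,-.0435,.94]);capb=np.array([562.0,-355.5,30.8])
E
python3 - <<'E'
from h import *
p,R,s=cur();print(p,R.as_matrix().round(3),s["joint_pos"],s["opening"],s["time"],s["wrist_force"])
for d in(107,40,8): print(d,delta(p,R,capb+d*capn,tilt(7.3,20)).round(2))
E
```

```text
[ 511.53829252 -363.33717135  131.79729258] [[ 0.34   0.126 -0.932]
 [ 0.044 -0.992 -0.118]
 [-0.939 -0.001 -0.343]] [-0.96340333  0.28147927  1.76108893  0.37892494  0.96743689  0.28508677] 63.95733475847164 0.9333 [-0.50819084 -0.87176243  0.33903312]
107 [  5.36  -1.37 -13.45  -0.08  -0.06   0.04]
40 [ 7.237e+01 -1.320e+00 -1.336e+01 -8.000e-02 -6.000e-02  4.000e-02]
8 [ 1.0438e+02 -1.3000e+00 -1.3320e+01 -8.0000e-02 -6.0000e-02  4.0000e-02]
```

Call:
play_rows(
  deltas=[0,0,-5,0,0,0,0.45,20,0,-5,0,0,0,0.45,40,0,-5,0,0,0,0.45,40,0,-5,0,0,0,0.45,40,0,-5,0,0,0,0.45],
)

```text
time: 1.35
eef_pos: [528.7, -361.8, 96.4]
orientation: [2.51, 0.163, -1.759]
wrist_force: [-0.2, 0.1, 0.6]
opening: 63.9
```

```bash
python3 - <<'E'
from h import *
from workcell import imaging
p,R,s=cur();print(p,s["opening"],s["wrist_force"])
for d in(40,8): print(d,delta(p,R,capb+d*capn,tilt(7.3,20)).round(2))
ims=[]
for n,(x,y,w,h) in {"top":(370,150,100,100),"side":(290,90,100,100)}.items():
    f=imaging.grab_frame(n)["color"]
    im=cv2.resize(f[y:y+h,x:x+w,::-1],None,fx=4,fy=4,interpolation=cv2.INTER_CUBIC)
    # predicted TCP and fingertips
    t=[p,p+R.apply([0,32,0]),p-R.apply([0,32,0])]
    for q in proj(n,t): cv2.circle(im,tuple(int(v) for v in (q-[x,y])*4+1.5),3,(0,0,255),1)
    ims.append(im)
cv2.imwrite("pics/ap.png",np.hstack(ims))
E
```

```text
[ 528.68862659 -361.82725135   96.38348382] 63.93665303733505 [-0.16427449  0.11468913  0.56656749]
40 [ 3.319e+01 -1.980e+00 -9.420e+00  3.000e-02  6.000e-02  1.000e-01]
8 [ 6.52e+01 -1.93e+00 -9.44e+00  3.00e-02  6.00e-02  1.00e-01]
```

View pics/ap.png

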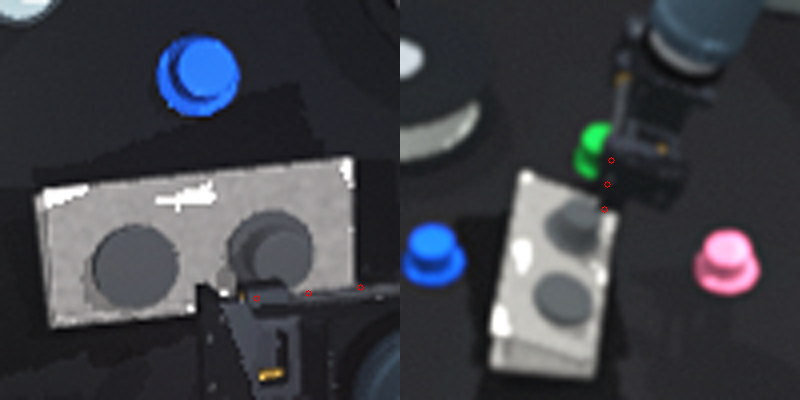

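The top view shows the tool just short of the cap crown at crop (280,255), still behind target in tool z by the computed 9 mm. I'll correct this and hover 10 mm above the crown.

Call:
play_rows(
  deltas=[0,-2,-9.4,0,0,0,0.45,18,-2,-9.4,0,0,0,0.45,33,-2,-9.4,0,0,0.1,0.45,33,-2,-9.4,0,0,0.1,0.45,33,-2,-9.4,0,0,0.1,0.45],
)

```text
time: 1.87
eef_pos: [549.3, -358.1, 70.3]
orientation: [2.509, 0.158, -1.755]
wrist_force: [-0.2, -0.6, 0.3]
opening: 63.6
```

```bash
python3 - <<'E'
from h import *
from workcell import imaging
p,R,s=cur();print(p,s["opening"],s["wrist_force"])
for d in(40,8): print(d,delta(p,R,capb+d*capn,tilt(7.3,20)).round(2))
ims=[]
for n,(x,y,w,h) in {"top":(400,180,66,66),"side":(300,115,66,66)}.items():
    f=imaging.grab_frame(n)["color"]
    im=cv2.resize(f[y:y+h,x:x+w,::-1],None,fx=6,fy=6,interpolation=cv2.INTER_CUBIC)
    im=cv2.convertScaleAbs(im,alpha=1.8,beta=20)
    t=[p,p+R.apply([0,32,0]),p-R.apply([0,32,0])]
    for q in proj(n,t): cv2.circle(im,tuple(int(v) for v in (q-[x,y])*6+2.5),3,(0,0,255),1)
    ims.append(im)
cv2.imwrite("pics/ap2.png",np.hstack(ims))
E
```

```text
[ 549.30488106 -358.0915518    70.32445433] 63.637039690739904 [-0.19877364 -0.56896171  0.2910322 ]
40 [ 1.55 -0.96  1.36  0.05 -0.04 -0.14]
8 [33.56 -1.04  1.4   0.05 -0.04 -0.14]
```

View pics/ap2.png

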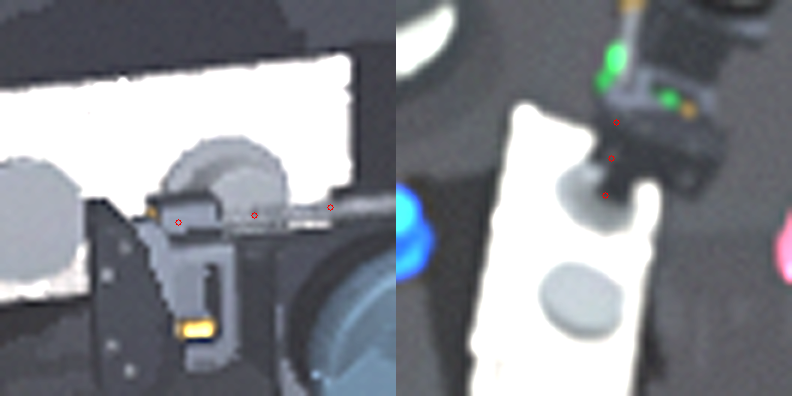

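The jaws straddle the cap: in the top crop the tip is at (190,215) and the crown at (245,190), with the puck well clear at (25,215). I'll descend and close.

Call:
play_rows(
  deltas=[8,-1,1.4,0,0,0,0.45,16,-1,1.4,0,0,0,0.45,24,-1,1.4,0,0,0,0.45,30,-1,1.4,0,0,0,0.45,33.5,-1,1.4,0,0,0,0.45,33.5,-1,1.4,0,0,0,0.45,33.5,-1,1.4,0,0,0,0.45],
)

```text
time: 2.55
eef_pos: [559.1, -355.8, 37.4]
orientation: [2.509, 0.158, -1.756]
wrist_force: [0.7, 0.2, 0.1]
opening: 63.6
```

Call:
play_rows(
  deltas=[0,0,0,0,0,0,-0.2,0,0,0,0,0,0,-0.5,0,0,0,0,0,0,-0.8,0,0,0,0,0,0,-1,0,0,0,0,0,0,-1,0,0,0,0,0,0,-1,0,0,0,0,0,0,-1],
)

```text
time: 3.13
eef_pos: [559.2, -356.3, 38.3]
orientation: [2.509, 0.157, -1.755]
wrist_force: [-1.3, 0.6, 3.2]
opening: 39.2
```

Opening is 39.2 mm, so the crown is held. Lifting along the cap axis, then uprighting and carrying.

Call:
play_rows(
  deltas=[-10,0,0,0,0,0,-1,-25,0,0,0,0,0,-1,-45,0,0,0,0,0,-1,-65,0,0,0,0,0,-1,-85,0,0,0,0,0,-1,-105,0,0,0,0,0,-1,-120,0,0,0,0,0,-1,-120,0,0,0,0,0,-1,-120,0,0,0,0,0,-1],
)

```text
time: 3.88
eef_pos: [518.3, -361.4, 151.7]
orientation: [2.509, 0.155, -1.753]
wrist_force: [0.3, 0.1, -2.1]
opening: 39.4
```

```bash
python3 - <<'E'
from h import *
p,R,s=cur();print(p,s["opening"],s["wrist_force"])
print(delta(p,R,[619.5,74,160],tilt(-7.5,0)).round(2))
E
```

```text
[ 518.32959286 -361.39568914  151.66673732] 39.36074188117317 [ 0.28284901  0.14238888 -2.08201651]
[  43.68 -419.03 -149.59   14.67  -20.01    2.32]
```

Call:
play_rows(
  deltas=[3,-20,-8,1,-1,0,-1,6,-50,-18,2,-3,0,-1,9,-80,-28,3,-5,0,-1,13,-115,-41,4.5,-7,0,-1,17,-150,-54,6,-9,0.5,-1,21,-185,-66,7,-11,1,-1,25,-220,-79,8,-12,1.2,-1,29,-255,-91,9,-14,1.5,-1,32,-285,-102,10,-15,1.7,-1,35,-310,-111,11,-15,1.7,-1],
)

```text
time: 4.72
eef_pos: [594.2, -35.3, 153.4]
orientation: [-2.275, 0.063, 2.091]
wrist_force: [-0.7, -0.8, -1.1]
opening: 39.3
```

```bash
python3 - <<'E'
from h import *
p,R,s=cur();print(p,s["opening"],s["wrist_force"])
print(delta(p,R,[619.5,74,160],tilt(-7.5,0)).round(2))
E
```

```text
[594.19473813 -35.31949897 153.3818205 ] 39.2560468587126 [-0.72766614 -0.79836543 -1.12318346]
[  -3.95 -110.79  -18.59    3.77   -4.77    0.74]
```

Call:
play_rows(
  deltas=[-1,-27,-5,1,-1,0,-1,-2,-54,-9,2,-2.5,0.3,-1,-3,-80,-14,3,-4,0.6,-1,-4,-100,-17,3.8,-4.8,0.7,-1,-4,-111,-18.6,3.8,-4.8,0.7,-1,-4,-111,-18.6,3.8,-4.8,0.7,-1,-4,-111,-18.6,3.8,-4.8,0.7,-1,-4,-111,-18.6,3.8,-4.8,0.7,-1],
)

```text
time: 5.38
eef_pos: [619.1, 69.9, 160.7]
orientation: [-2.154, 0.144, 2.151]
wrist_force: [0.5, -0.7, -0.8]
opening: 39.2
```

```bash
python3 - <<'E'
from h import *
from workcell import imaging
p,R,s=cur();print(p,R.as_matrix().round(3),s["opening"],s["wrist_force"])
print(delta(p,R,[619.5,74,105],tilt(-7.5,0)).round(2))
ims=[]
for n,(x,y,w,h) in {"top":(222,135,100,115),"side":(225,175,100,115)}.items():
    f=imaging.grab_frame(n)["color"]
    ims.append(cv2.resize(f[y:y+h,x:x+w,::-1],None,fx=4,fy=4,interpolation=cv2.INTER_CUBIC))
cv2.imwrite("pics/pl.png",cv2.convertScaleAbs(np.hstack(ims),alpha=.8))
E
```

```text
[619.07515118  69.86455548 160.69749563] [[ 0.001 -0.133 -0.991]
 [-0.    -0.991  0.133]
 [-1.     0.    -0.001]] 39.198719010914154 [ 0.49641417 -0.73763685 -0.79378869]
[ 5.57e+01 -4.16e+00  2.00e-01 -1.20e-01 -7.00e-02 -1.00e-02]
```

View pics/pl.png

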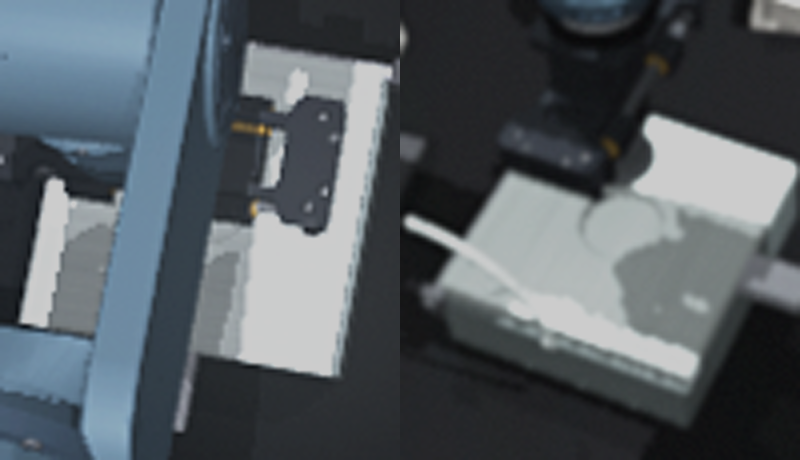

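Top view is occluded by the arm. In the side view the cap is at (632,150) and the pocket circle's centre is around (622,227). I'll go lower and compare the two in that camera.

Call:
play_rows(
  deltas=[15,-4.2,0,0,0,0,-1,30,-4.2,0,0,0,0,-1,45,-4.2,0,0,0,0,-1,55,-4.2,0,0,0,0,-1,60,-4.2,0,0,0,0,-1,60,-4.2,0,0,0,0,-1,60,-4.2,0,0,0,0,-1],
)

```text
time: 6.07
eef_pos: [620.6, 74.5, 101.9]
orientation: [-2.155, 0.144, 2.149]
wrist_force: [0.0, -0.2, -0.9]
opening: 39.2
```

```bash
python3 - <<'E'
from h import *
from workcell import imaging
p,R,s=cur();print(p,s["opening"],s["wrist_force"])
f=imaging.grab_frame("side");pickle.dump((f,p,R),open("pl2.pkl","wb"))
x,y=255,200
im=cv2.resize(f["color"][y:y+60,x:x+80,::-1],None,fx=10,fy=10,interpolation=cv2.INTER_CUBIC)
for d,r,c in((p[2]-8,28,(0,0,255)),(79,30.5,(0,255,0))):
  a=np.linspace(0,2*np.pi,36,endpoint=False)
  cx,cy=(p[0],p[1]) if d!=79 else (619.5,74)
  for q in proj("side",np.c_[cx+r*np.cos(a),cy+r*np.sin(a),0*a+d]): cv2.circle(im,tuple(int(v) for v in (q-[x,y])*10+4.5),2,c,-1)
cv2.imwrite("pics/pl2.png",cv2.convertScaleAbs(im,alpha=1.2))
E
```

```text
[620.64064294  74.54815004 101.87664376] 39.19027142712479 [ 0.03029363 -0.2411463  -0.89607511]
```

View pics/pl2.png

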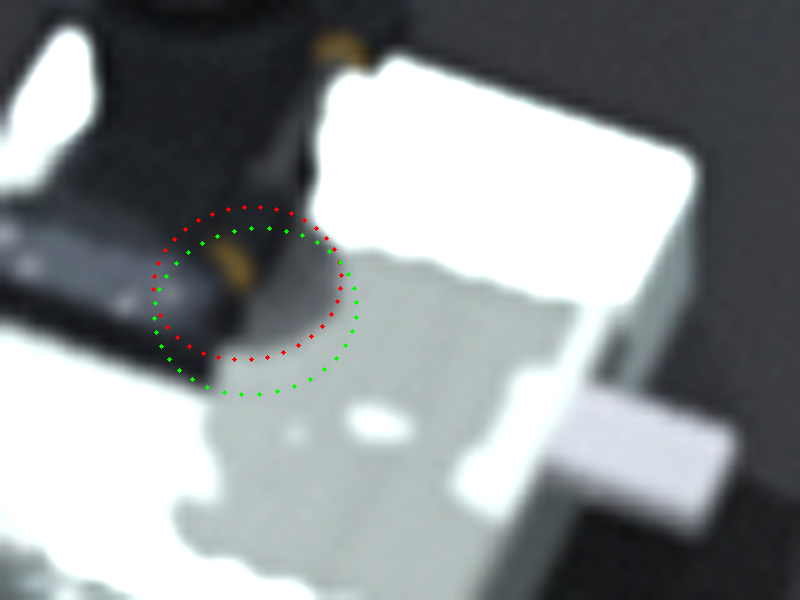

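The red predicted rim circle matches the seen cap edge at (335,300) to within about 1 mm. I'll check the pocket circle the same way, using the previous side frame where it was visible.

```bash
python3 - <<'E'
from h import *
im=cv2.imread("pics/pl.png")[:,400:]
x0,y0=225,175
im=im[110:310,130:330]; g=cv2.createCLAHE(4,(3,3)).apply(cv2.cvtColor(im,cv2.COLOR_BGR2GRAY))
im=cv2.cvtColor(cv2.resize(g,None,fx=2.8,fy=2.8,interpolation=cv2.INTER_CUBIC),cv2.COLOR_GRAY2BGR)
a=np.linspace(0,2*np.pi,36,endpoint=False)
for cx,cy,c in((619.5,74,(0,255,0)),):
  for q in proj("side",np.c_[cx+30.5*np.cos(a),cy+30.5*np.sin(a),0*a+79]):
    v=(((q-[x0,y0]+.5)*4-.5)-[130,110]+.5)*2.8-.5
    cv2.circle(im,tuple(int(k) for k in v),2,c,-1)
cv2.imwrite("pics/pl3.png",im)
E
```

```text
(no output)
```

View pics/pl3.png

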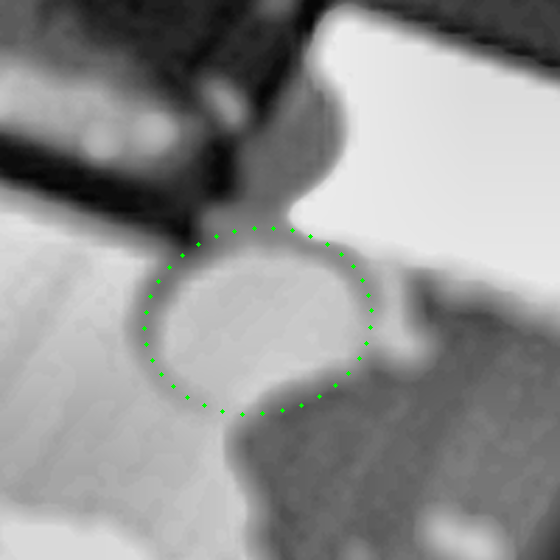

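The green pocket prediction lies on the seen ring, so the pocket is at (619.5,74) within about 1 mm. Lowering the cap.

Call:
play_rows(
  deltas=[5,0.5,1,0,0,0,-1,10,0.5,1,0,0,0,-1,13,0.5,1,0,0,0,-1,15,0.5,1,0,0,0,-1,17,0.5,1,0,0,0,-1,18.5,0.5,1,0,0,0,-1,19.5,0.5,1,0,0,0,-1,19.5,0.5,1,0,0,0,-1,19.5,0.5,1,0,0,0,-1],
)

```text
time: 6.87
eef_pos: [619.5, 74.7, 82.1]
orientation: [-2.155, 0.143, 2.15]
wrist_force: [1.1, 0.7, -1.6]
opening: 39.2
```

No contact, and the rim is about 5 mm below the plate top, so it's in the pocket. Bringing it home.

Call:
play_rows(
  deltas=[0.5,0,0,0,0,0,-1,1,0,0,0,0,0,-1,1.3,0,0,0,0,0,-1,1.3,0,0,0,0,0,-1],
)

```text
time: 7.2
eef_pos: [619.4, 74.6, 80.7]
orientation: [-2.155, 0.143, 2.15]
wrist_force: [-0.5, 0.4, -1.1]
opening: 39.1
```

Call:
play_rows(
  deltas=[0,0,0,0,0,0,-0.05,0,0,0,0,0,0,0,0,0,0,0,0,0,0.2,0,0,0,0,0,0,0.45,0,0,0,0,0,0,0.45,0,0,0,0,0,0,0.45,0,0,0,0,0,0,0.45],
)

```text
time: 7.78
eef_pos: [619.4, 74.6, 80.8]
orientation: [-2.155, 0.143, 2.15]
wrist_force: [-1.1, -0.0, 0.3]
opening: 64.1
```

Call:
play_rows(
  deltas=[-8,0,0,0,0,0,0.45,-20,0,0,0,0,0,0.45,-40,0,0,0,0,0,0.45,-60,0,0,0,0,0,0.45,-60,0,30,0,0,0,0.45,-60,0,65,0,0,0,0.45,-60,0,100,0,0,0,0.45,-60,0,130,0,0,0,0.45,-60,0,130,0,0,0,0.45,-60,0,130,0,0,0,0.45],
)

```text
time: 8.62
eef_pos: [490.0, 92.2, 141.8]
orientation: [-2.158, 0.142, 2.148]
wrist_force: [0.1, 0.3, -0.1]
opening: 63.8
```

Call:
play_rows(
  deltas=[-15,0,30,0,-5,0,0.3,-30,0,60,0,-10,0,0.3,-40,0,90,0,-15,0,0.3,-50,0,110,0,-20,0,0.3,-50,0,110,0,-20,0,0.3,-50,0,110,0,-20,0,0.3],
)

```text
time: 9.12
eef_pos: [383.7, 106.1, 190.6]
orientation: [-1.747, 0.116, 2.476]
wrist_force: [0.3, -0.2, 0.7]
opening: 57.4
```

```bash
python3 - <<'E'
from h import *
from workcell import imaging
p,R,s=cur();print(p,R.as_matrix().round(3),s["joint_pos"],s["opening"],s["wrist_force"])
ims=[]
for n,(x,y,w,h) in {"top":(222,135,100,115),"side":(235,175,100,115)}.items():
    f=imaging.grab_frame(n)["color"]
    im=cv2.resize(f[y:y+h,x:x+w,::-1],None,fx=4,fy=4,interpolation=cv2.INTER_CUBIC)
    a=np.linspace(0,2*np.pi,36,endpoint=False)
    for r,z in((20,103),(28,78)):
      for q in proj(n,np.c_[619.5+r*np.cos(a),74+r*np.sin(a),0*a+z]): cv2.circle(im,tuple(int(k) for k in (q-[x,y]+.5)*4-.5),1,(0,0,255),-1)
    ims.append(im)
cv2.imwrite("pics/rel.png",np.hstack(ims))
E
```

```text
[383.70381418 106.051706   190.61555828] [[-0.332 -0.133 -0.934]
 [ 0.045 -0.991  0.125]
 [-0.942 -0.001  0.335]] [-0.05315464  0.0755169   1.86638449  0.02726701  1.54027848  1.64520709] 57.43686005442522 [ 0.28606339 -0.21914123  0.70463478]
```

View pics/rel.png

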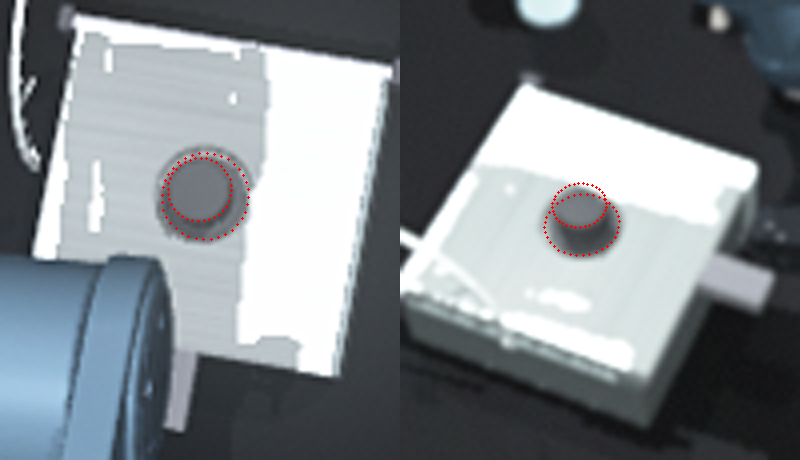

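The cap stands upright in the pocket, with the crown at top crop (199,190) on the prediction for seated height; the side view agrees at (581,208). Now I'll measure the tab and flap yaw.

```bash
python3 - <<'E'
from h import *
T=lambda x,y:(222+(x+.5)/4-.5,135+(y+.5)/4-.5)
S=lambda x,y:(235+(x-400+.5)/4-.5,175+(y+.5)/4-.5)
def P(n,px):print(n,back("side" if n[0]=='s' else "top",px,79).round(1))
P("t tab end",T(176,431));P("t tab root",T(184.5,352))
P("s tab end c",S(772,276));P("s tab end f",S(765,303))
P("hL",T(75,18));P("hR",T(388,66));P("fR",T(340,377));P("fL",T(33,257))
P("s hL?",S(528,83));P("s hR",S(757,163));P("s fR",S(648,386));
E
```

```text
t tab end [469.1  86.3  79. ]
t tab root [519.  83.  79.]
s tab end c [469.7  83.3  79. ]
s tab end f [469.1 107.3  79. ]
hL [735.  163.8  79. ]
hR [707.5 -41.1  79. ]
fR [505.7 -16.2  79. ]
fL [577.4 182.9  79. ]
s hL? [703.9 -46.6  79. ]
s hR [505.9 -14.8  79. ]
s fR [532.  194.4  79. ]
```

```bash
cat >> h.py <<'E'
YAW=-7.5
hx=np.array([np.cos(np.radians(YAW)),np.sin(np.radians(YAW)),0])
hinge=np.array([619.5,74,72])+100*hx
def tabpose(ang,lean,back=0):
    "TCP pose with grasp point on tab at flap angle ang (deg); tool lean in flap frame"
    t=hinge+230*(-np.cos(np.radians(ang))*hx+np.sin(np.radians(ang))*np.array([0,0,1]))
    R=tilt(YAW,lean-ang);return t+(18.7-back)*R.apply([1,0,0]),R
E
python3 - <<'E'
from h import *
p,R,s=cur()
for b in(80,):
    t=tabpose(0,35,b);print(t[0],delta(p,R,*t).round(2))
E
```

```text
[455.75273316  95.55773665 122.21402031] [ 39.08   0.84 -92.22  -0.13  54.66   0.  ]
```

Call:
play_rows(
  deltas=[2,0,-5,0,5,0,0.3,5,0,-15,0,11,0,0.3,9,0,-25,0,17,0,0.3,13,0,-35,0,23,0,0.3,18,0,-45,0,29,0,0.3,23,0,-55,0,35,0,0.3,28,0.8,-65,0,41,0,0.3,33,0.8,-75,0,47,0,0.3,36,0.8,-85,0,52,0,0.3,39,0.8,-92.2,0,54.7,0,0.3],
)

```text
time: 10.05
eef_pos: [453.3, 96.5, 121.5]
orientation: [-2.729, 0.178, 1.417]
wrist_force: [-0.4, 0.3, -0.3]
opening: 56.9
```

Call:
play_rows(
  deltas=[0,0,0,0,0,0,0.3],
)

```text
time: 10.13
eef_pos: [452.2, 96.1, 119.9]
orientation: [-2.725, 0.18, 1.426]
wrist_force: [0.1, -0.0, 0.3]
opening: 57.2
```

```bash
python3 - <<'E'
from h import *
p,R,s=cur();print(p,R.as_matrix().round(3),s["joint_pos"].round(2),s["opening"])
for b in(30,0): print(delta(p,R,*tabpose(0,35,b)).round(2))
E
```

```text
[452.15671919  96.14649022 119.89657123] [[ 0.565 -0.131 -0.814]
 [-0.075 -0.991  0.108]
 [-0.821 -0.    -0.57 ]] [ 0.01 -0.22  2.4  -0.22  0.37  1.89] 57.215054688494135
[ 5.017e+01  8.000e-02 -4.520e+00 -5.000e-02  2.300e-01 -3.000e-02]
[ 8.017e+01  7.000e-02 -4.640e+00 -5.000e-02  2.300e-01 -3.000e-02]
```

Call:
play_rows(
  deltas=[15,0,-4.6,0,0,0,0.3,30,0,-4.6,0,0,0,0.3,45,0,-4.6,0,0,0,0.3,58,0,-4.6,0,0,0,0.3,70,0,-4.6,0,0,0,0.3,80,0,-4.6,0,0,0,0.3,80,0,-4.6,0,0,0,0.3,80,0,-4.6,0,0,0,0.3],
)

```text
time: 10.8
eef_pos: [503.7, 89.1, 59.2]
orientation: [-2.725, 0.182, 1.425]
wrist_force: [0.0, -0.6, 0.4]
opening: 57.3
```

Call:
play_rows(
  deltas=[0,0,0,0,0,0,0,0,0,0,0,0,0,-0.3,0,0,0,0,0,0,-0.6,0,0,0,0,0,0,-1,0,0,0,0,0,0,-1,0,0,0,0,0,0,-1],
)

```text
time: 11.3
eef_pos: [503.6, 91.4, 60.0]
orientation: [-2.728, 0.175, 1.419]
wrist_force: [3.1, 15.9, -2.2]
opening: 29.7
```

```bash
python3 - <<'E'
from h import *
p,R,s=cur();print(p,s["opening"],s["wrist_force"],delta(p,R,*tabpose(0,35)).round(2))
P0=tabpose(0,35)
print("first 3..30 deg, relative to nominal")
for a in range(3,31,3): print(a,delta(*P0,*tabpose(a,35)).round(1).tolist())
E
```

```text
[503.63160709  91.39612571  59.97167778] 29.688467634333477 [ 3.09988624 15.87620837 -2.18167981] [ 1.47  2.13  3.63 -0.03 -0.03  0.16]
first 3..30 deg, relative to nominal
3 [-9.7, -0.0, -6.2, -0.0, -3.0, -0.0]
6 [-19.1, 0.0, -12.9, 0.0, -6.0, -0.0]
9 [-28.1, -0.0, -20.0, 0.0, -9.0, -0.0]
12 [-36.7, -0.0, -27.7, -0.0, -12.0, 0.0]
15 [-44.9, 0.0, -35.7, 0.0, -15.0, -0.0]
18 [-52.7, -0.0, -44.2, 0.0, -18.0, -0.0]
21 [-60.0, -0.0, -53.1, -0.0, -21.0, -0.0]
24 [-66.8, 0.0, -62.3, -0.0, -24.0, 0.0]
27 [-73.2, 0.0, -71.9, -0.0, -27.0, -0.0]
30 [-79.0, 0.0, -81.9, 0.0, -30.0, -0.0]
```

Tab is held at 29.7 mm. There is a 16 N side load, so the tab sits a few mm further +y than commanded. I'll relieve it, then start the lift along the arc.

Call:
play_rows(
  deltas=[0,-1.5,0,0,0,0,-1,0,-3,0,0,0,0,-1,0,-3,0,0,0,0,-1],
)

```text
time: 11.55
eef_pos: [503.6, 91.7, 59.7]
orientation: [-2.725, 0.183, 1.424]
wrist_force: [-4.0, -7.2, 6.9]
opening: 29.9
```

Call:
play_rows(
  deltas=[-3.3,0,-2,0,-1,0,-1,-6.5,0,-4.1,0,-2,0,-1,-9.7,0,-6.2,0,-3,0,-1,-12.9,0,-8.4,0,-4,0,-1,-16,0,-10.6,0,-5,0,-1,-19.1,0,-12.9,0,-6,0,-1,-22.1,0,-15.3,0,-7,0,-1,-25.1,0,-17.6,0,-8,0,-1,-28.1,0,-20,0,-9,0,-1,-28.1,0,-20,0,-9,0,-1],
)

```text
time: 12.38
eef_pos: [504.4, 91.5, 94.6]
orientation: [-2.598, 0.174, 1.628]
wrist_force: [2.6, -3.9, -1.8]
opening: 29.6
```

Call:
play_rows(
  deltas=[-3.3,0,-2,0,-1,0,-1,-9.7,0,-6.2,0,-3,0,-1,-16,0,-10.6,0,-5,0,-1,-22.1,0,-15.3,0,-7,0,-1,-28.1,0,-20,0,-9,0,-1,-33.9,0,-25.1,0,-11,0,-1,-39.5,0,-30.3,0,-13,0,-1,-44.9,0,-35.7,0,-15,0,-1,-44.9,0,-35.7,0,-15,0,-1,-44.9,0,-35.7,0,-15,0,-1],
)

```text
time: 13.22
eef_pos: [517.4, 89.6, 149.9]
orientation: [-2.356, 0.158, 1.942]
wrist_force: [6.7, -6.2, -5.8]
opening: 29.5
```

Call:
play_rows(
  deltas=[-3.3,0,-2,0,-1,0,-1,-9.7,0,-6.2,0,-3,0,-1,-16,0,-10.6,0,-5,0,-1,-22.1,0,-15.3,0,-7,0,-1,-28.1,0,-20,0,-9,0,-1,-33.9,0,-25.1,0,-11,0,-1,-39.5,0,-30.3,0,-13,0,-1,-44.9,0,-35.7,0,-15,0,-1,-44.9,0,-35.7,0,-15,0,-1,-44.9,0,-35.7,0,-15,0,-1],
)

```text
time: 14.05
eef_pos: [543.6, 85.8, 199.3]
orientation: [-2.073, 0.14, 2.225]
wrist_force: [6.3, -6.1, -8.1]
opening: 29.5
```

```bash
python3 - <<'E'
from h import *
p,R,s=cur();print(p,s["opening"],s["wrist_force"],[ (a,delta(p,R,*tabpose(a,35)).round(1).tolist()) for a in(38,39,40)])
from workcell import imaging
ims=[]
for n,(x,y,w,h) in {"top":(205,105,130,150),"side":(205,130,130,150)}.items():
    f=imaging.grab_frame(n)["color"]
    ims.append(cv2.resize(f[y:y+h,x:x+w,::-1],None,fx=3,fy=3,interpolation=cv2.INTER_CUBIC))
cv2.imwrite("pics/up.png",np.hstack(ims))
E
```

```text
[543.56874579  85.77985608 199.3284526 ] 29.463613762426466 [ 6.33515851 -6.07210314 -8.0553971 ] [(38, [4.8, 1.8, 5.1, -0.2, 1.0, -0.1]), (39, [1.5, 1.8, 3.1, -0.2, 0.0, -0.1]), (40, [-1.8, 1.8, 1.1, -0.2, -1.0, -0.1])]
```

View pics/up.png

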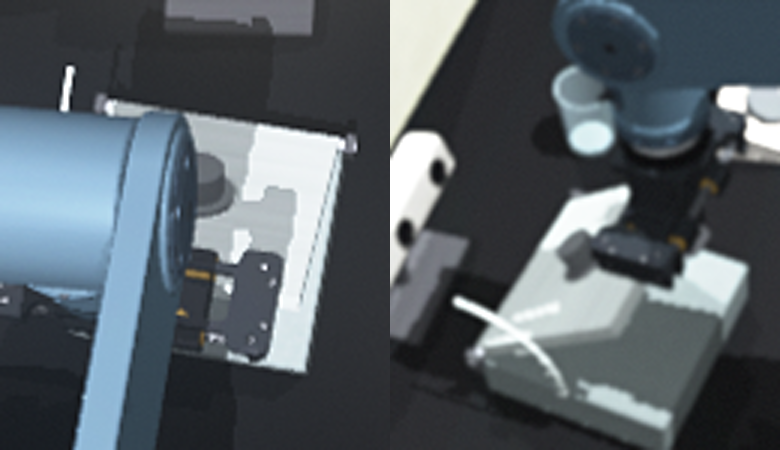

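The flap is up and the cap is still in its pocket (top crop (212,185), side crop (573,250)), clear of the gripper. I'll cross-check the angle against the flap's free corner in the side view, at about (605,338) underside and (615,325) upper.

```bash
python3 - <<'E'
from h import *
p,R,s=cur()
g=p-18.7*R.apply([1,0,0]);d=hinge-g;print("angle from grasp",np.degrees(np.arctan2(g[2]-72,d@hx)),"r",np.hypot(g[2]-72,d@hx),"v",s["joint_vel"].round(4),s["wrist_force"],s["time"])
ey=np.array([-hx[1],hx[0],0])
for a in(35,37,39,41,43):
    c,si=np.cos(np.radians(a)),np.sin(np.radians(a))
    o=-c*hx+si*np.array([0,0,1]);n=si*hx+c*np.array([0,0,1])
    for w in(7,-7):
        q=proj("side",[hinge+200*o+v*ey+w*n for v in(100,-100)]);print(a,w,((q-[205,130])*3+[390,0]).round(0).tolist(),end=' ')
    cap=hinge+100*o+1*n; q=proj("side",[cap+30*n]);print("crown",((q-[205,130])*3+[390,0]).round(0).tolist())
f=__import__("workcell").imaging.grab_frame("side")["color"]
x,y=250,160
cv2.imwrite("pics/up2.png",cv2.convertScaleAbs(cv2.resize(f[y:y+100,x-25:x+75,::-1],None,fx=6,fy=6,interpolation=cv2.INTER_CUBIC),alpha=1.5))
E
```

```text
angle from grasp 39.65584672830676 r 228.26515258710626 v [-0.0011 -0.0033  0.0047 -0.0004 -0.0061  0.0007] [ 8.32950214 -4.83973412 -8.21337423] 14.15
35 7 [[619.0, 335.0], [707.0, 175.0]] 35 -7 [[628.0, 345.0], [715.0, 185.0]] crown [[576.0, 245.0]]
37 7 [[614.0, 330.0], [703.0, 170.0]] 37 -7 [[624.0, 340.0], [711.0, 180.0]] crown [[573.0, 243.0]]
39 7 [[609.0, 325.0], [698.0, 165.0]] 39 -7 [[619.0, 335.0], [707.0, 175.0]] crown [[570.0, 241.0]]
41 7 [[604.0, 320.0], [694.0, 160.0]] 41 -7 [[614.0, 330.0], [703.0, 170.0]] crown [[567.0, 239.0]]
43 7 [[598.0, 315.0], [689.0, 155.0]] 43 -7 [[609.0, 325.0], [698.0, 165.0]] crown [[564.0, 236.0]]
```

View pics/up2.png

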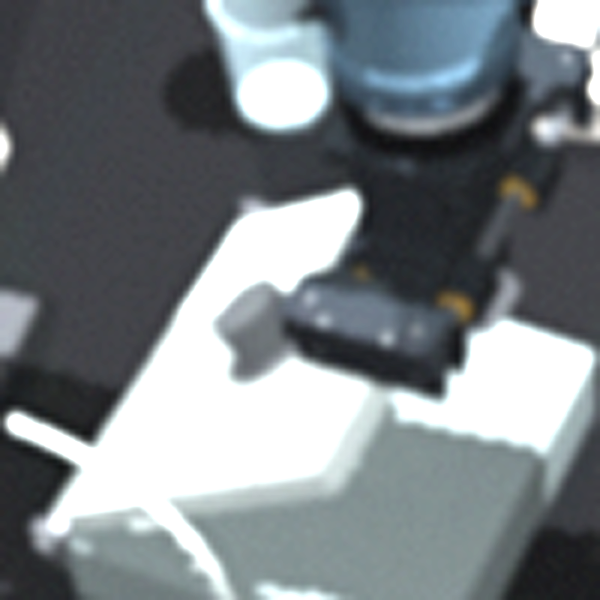

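The upper corner at crop (325,475) corresponds to about 38°, and the grasp kinematics give 39.7°; both are within ±5°. I'll raise by 1°, settle and hand in.

Call:
play_rows(
  deltas=[-1.5,0,-1,0,-0.5,0,-1,-3.3,0,-2,0,-1,0,-1,-3.3,0,-2,0,-1,0,-1,-3.3,0,-2,0,-1,0,-1,-3.3,0,-2,0,-1,0,-1,-3.3,0,-2,0,-1,0,-1,-3.3,0,-2,0,-1,0,-1,-3.3,0,-2,0,-1,0,-1,-3.3,0,-2,0,-1,0,-1,-3.3,0,-2,0,-1,0,-1],
)

```text
time: 15.03
eef_pos: [545.5, 85.5, 202.1]
orientation: [-2.054, 0.139, 2.242]
wrist_force: [7.6, -5.6, -7.8]
opening: 29.5
```

```bash
python3 - <<'E'
from h import *
from workcell import manip
p,R,s=cur();g=p-18.7*R.apply([1,0,0]);d=hinge-g
print(np.degrees(np.arctan2(g[2]-72,d@hx)),s["joint_vel"].round(4),s["wrist_force"],s["opening"],s["time"])
print(manip.sign_off())
E
```

```text
40.64619265781023 [ 0.0008 -0.0011  0.0007  0.0006 -0.0003 -0.0014] [ 7.61226061 -5.57538191 -7.84603816] 29.525978065873737 15.0333
the job is handed in; nothing more can be done
None
```

I took the grey cap off the rack, seated it in the pocket and let go. Then I gripped the pull tab, raised the flap to about 40° and handed in while still holding it, at 15 s on the robot clock.

- **Flap angle:** the grasp position gave 40.6° at hand-in. The side camera, read just before a last 1° raise, suggested about 1.5° less than the kinematics (38° against 39.7°), so the true angle is probably 39–40.6°. Both readings are well inside ±5°.
- **Grip and motion:** the fingers were closed on the tab at 29.5 mm and the joints were still. The wrist carried about 12 N, partly from a 2–3 mm sideways mismatch with the tab that I relieved but did not remove.
- **Cap:** the last pictures, taken before the 1° raise, show it upright in the pocket and clear of the gripper. I judged it fully home from the insertion height and the camera views; I did not press on it or take a picture after that raise.
- **Bystanders:** the arm did not knowingly touch any of them, but I made no separate check of their positions at the end.

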